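# Night set-up of two push-latch counter boxes

## Robot

A 6-joint arm with a two-finger parallel gripper is mounted at the origin on the work surface. World frame = base frame: x ahead of the robot, y to its left, z up, the work surface at z = 0. Lengths are in m, angles in rad, forces in N, time in s.
With the tool pointing down it reaches from about 0.275 to 0.875 m from the base axis. Payload 12.5 kg.
Tool frame: the origin (TCP) lies on the centre line of the jaws, within the pads' length; the fingertips stand r.finger_overhang ahead of it and the grasp point (between the pads) lies 3 mm ahead of it (r.finger_overhang is the distance from the TCP to the fingertips, in m); z points along the fingers, y is the line along which they close (so a half turn about z gives the same grasp; the last joint's range is limited). The gripper opens to 85 mm and grips with 20 to 120 N. Pads are 22 mm wide; open, the fingers measure 114 mm over their backs; the gripper's body (76 mm by 85 mm) begins 54 mm behind the grasp point. The pads swing forward as they close: fully open they stand 13 mm farther back than shut.
Start: joints at [1.162, 0.351, 1.652, -0, 1.139, -0.085], TCP at [0.175, 0.521, 0.253] pointing down, gripper open.
Joint ranges: [-2.75, 2.75], [-0.79, 2.1], [0.01, 2.65], [-1.57, 4.71], [0.07, 3.14], [-2.87, 2.87]. Speed limits (rad/s): [2.22, 2.22, 2.79, 3.14, 3.14, 3.14].

## Interface

Orientations are given as a unit quaternion [x, y, z, w].
In Python, from cell import r, optics gives the robot as it stands. The module is installed in compiled form; this text tells all that it offers. Calls block until the motion is done:
- r.move_to(position, orientation): joint-space move of the TCP to a pose.
- r.move_linear(position, rot=None, vel=0.15): straight line of the TCP; rot=None keeps the orientation; vel is the mean speed in m/s.
- r.set_joints(angles): joint-space move.
- r.set_gripper(opening, squeeze=None): opening from 0.0 (shut) to 1.0 (fully open); squeeze is the grip in N (None keeps the last); returns when the fingers have stopped.
- r.sleep(seconds).
- r.inverse_kinematics(position, orientation): joint angles nearest the present ones, or None.
- optics.get_image(name): name is "side" or "top" or "wrist"; returns a dict with "pixels" (420x560x3 uint8, red, green, blue), "depth" (420x560 float32, m along the optical axis (not along the pixel's ray), 0 where there is no reading), "fx", "fy", "cx", "cy" (pixels), "camera_from_world" (4x4, takes a point from world to camera coordinates); the wrist camera has in their place "mount" (4x4, takes a point from camera to tool coordinates, whose origin is the TCP and whose axes are the flange's). Camera axes: x right, y down, z forward; pixel columns grow to the right and rows downward; lengths in m; the calibration is good to about 2 mm. A picture is of the moment at which its call begins: read the wrist's pose just before it.
A pose or a line that the arm cannot do raises r.PlanningError and nothing moves.
- r.hand_in(): hands the job in; it is judged then, once.
Readings, each from a call of its own:
- r.current_t(): time.
- r.current_q(): joint angles.
- r.current_qvel(): joint speeds.
- r.current_effort(): joint torques, N m.
- r.current_tool_pos(): TCP position.
- r.current_ee_rot(): TCP orientation.
- r.current_contact_force(): force on the tool from outside, world axes, zero at the start.
- r.current_torque(): the same for the moment, N m.
- r.current_opening(): opening from 0.0 (shut) to 1.0 (fully open).
- r.current_finger_force(): force on a finger pad.
Only numpy, scipy, OpenCV 4.12 (cv2) and the standard library are available. Lean on these libraries where they do the work, as an engineer would, in place of code of your own. Each camera call takes 0.05 s, during which the arm holds its last target. There are 200 camera calls.

## Task

Closing time at the car wash counter: push the orange lid down so that it latches and stays shut, and press the bare tin coin box's shut lid so that it pops up and stays open, showing that the box has been emptied. The latches are push-push, so check each lid after letting go and press again if it ended up wrong. Leave the other things on the counter where they are.

Things in the scene. Friction and masses are not known exactly. Their poses are not given: they have to be found in the camera images.
- coin_box: Bare dented grey tin coin box with a grey tin lid, empty, fixed to the counter; 133 x 122 mm, 66 mm high when shut. Starts shut. Origin: centre of its underside. x points from the front (which opens) to the hinge at the back, y left of that, z up. Hinge line: along y, at x = 61 mm, z = 62 mm. The lid is a flat panel, 130 mm from hinge to front, top 4 mm above the hinge line.
- stock_box: Black box with an orange plastic lid, fixed to the counter, holding orange scent capsules; same size, axes and mechanism as coin_box. It starts with the lid standing open.
- coin_lid (a joint): Lid angle of the tin coin box in rad: 0 latched shut (level), 0.42 fully popped open (front edge 55 mm higher), -0.085 pressed to the stop. Push-push catch: push the lid 8 mm or more below level at the pad (hard stop at 9 mm) and let go. If it was open it stays latched at 0; if it was shut it swings up to 0.42 by itself within a second. Too shallow a push changes nothing.
- stock_lid (a joint): Lid angle of the box with the orange lid; the same mechanism, sizes and values as coin_lid.
- coin_lid_pad (a point): Centre of the black push pad (30 x 60 mm) on top of the tin coin box's lid, 20 mm behind its front edge and 110 mm from the hinge; moves with the lid. With the lid shut it lies at x = -49, y = 0, z = 66.5 mm in the box's frame. z is the lid's outward normal. A spring lifts the lid: pushing here takes 4 to 6 N until the stop.
- stock_lid_pad (a point): Centre of the black push pad on top of the orange lid; the same place on its box as coin_lid_pad.
- gauge: Blue plastic tread depth gauge lying flat, 134 x 44 x 14 mm; leave it. Origin: underside, middle.
- chock: Small grey stepped rubber wheel chock, 126 x 75 x 56 mm; leave it. Origin: underside, middle.
- cleaner: Blue cleaner bottle with a red cap, 72 mm across, 190 mm tall, standing; leave it. Origin: centre of its underside.
- token_cup: Yellow plastic cup, 70 mm across, 70 mm tall; leave it. Origin: centre of its underside.
- scrub_brush: Green hand brush lying down, 170 mm long; leave it. Origin: underside, middle.
Mind the look-alikes: they are no part of the job. There is more than one size of the stock_box; the job needs the larger. There is more than one size of the coin_box; the job needs the smaller.

How it is judged:
By the outcome, as a careful person would: the job done as asked, in the order asked, and still so for the second after the job is handed in, with the robot touching nothing.
It also fails if it takes over 45 s, if anything falls off the work surface, if the arm or the gripper's body presses on something with over 40 N, if the wrist force passes 120 N, or if a joint passes its speed limit or range.

## Working session

There is one attempt and no reset: what is moved stays moved. The work goes in short steps, each a Python script; the robot and the scene stay as the last script left them, time stands still between calls to the robot, and variables do not carry over. Pictures are saved under pics/ and viewed, at most 10 in all, crops included, and the job is handed in when it is done.

```bash
mkdir -p pics
python3 - <<'E'
from cell import r,optics
import cv2,numpy as np
for n in("top","side"):
    d=optics.get_image(n); np.savez(f"{n}.npz",**d)
    cv2.imwrite(f"pics/{n}.png",cv2.cvtColor(d["pixels"],cv2.COLOR_RGB2BGR))
print(r.finger_overhang,r.current_ee_rot(),r.current_t())
E
```

```text
0.022 [ 1.61211256e-01  9.86919785e-01 -5.02964556e-04 -1.24452566e-04] 0.1
```

View pics/top.png

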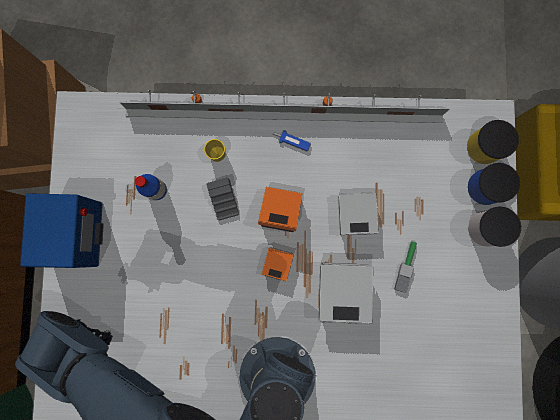

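View pics/side.png

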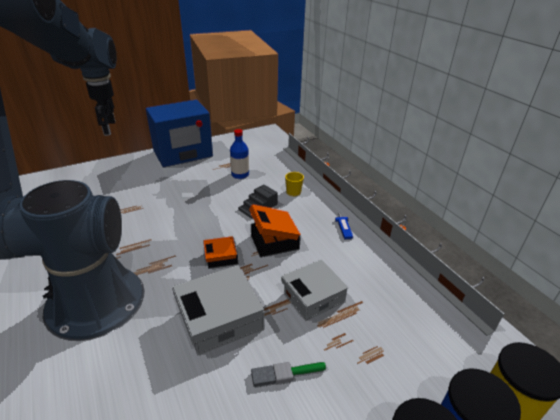

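The top view shows the large orange-lidded box, open, at about (280,208) with its pad at (279,218). The small tin box is at (358,213) with its pad at (357,227). The small orange box at (278,264) and the big tin box at (346,293) are look-alikes. Next I'll measure the pads.

```bash
cat > m.py <<'E'
import cv2,numpy as np
def world(d,u,v):
    z=d["depth"][v,u]; c=np.c_[(u-d["cx"])*z/d["fx"],(v-d["cy"])*z/d["fy"],z]
    T=np.linalg.inv(d["camera_from_world"]); return c@T[:3,:3].T+T[:3,3]
def pad(d,u0,v0,w=16):
    g=d["pixels"].max(2)<60; m=np.zeros_like(g); m[v0-w:v0+w,u0-w:u0+w]=1
    n,l=cv2.connectedComponents((g&m).astype(np.uint8),connectivity=4)
    v,u=np.where(l==l[v0,u0]); return u,v,world(d,u,v)
E
python3 - <<'E'
from m import *
d=np.load("top.npz"); print(d["fx"])
for u,v in((279,218),(357,227)):
    U,V,P=pad(d,u,v); print(len(U),P.mean(0).round(4),np.median(P,0).round(4),P.min(0).round(3),P.max(0).round(3),cv2.minAreaRect(P[:,:2].astype(np.float32)))
# lid fits: orange / grey tin
hsv=cv2.cvtColor(d["pixels"],cv2.COLOR_RGB2HSV)
H,W=hsv.shape[:2]; vv,uu=np.mgrid[:H,:W]; A=world(d,uu.ravel(),vv.ravel()).reshape(H,W,3)
for n,(a,b,c,e) in {"stock":(250,310,180,238),"coin":(330,385,182,243)}.items():
    S=A[c:e,a:b].reshape(-1,3); o=hsv[c:e,a:b].reshape(-1,3)
    k=(S[:,2]>.055)&(S[:,2]<.16)
    Q=S[k]; print(n,k.sum(),Q.mean(0).round(3),np.percentile(Q,[1,50,99],axis=0).round(3).tolist(),cv2.minAreaRect(Q[:,:2].astype(np.float32)))
vis=cv2.resize(cv2.cvtColor(d["pixels"][170:300,240:400],cv2.COLOR_RGB2BGR),None,fx=5,fy=4.6)
cv2.imwrite("pics/crop.png",cv2.resize(cv2.cvtColor(d["pixels"][175:295,240:400],cv2.COLOR_RGB2BGR),(800,600),interpolation=cv2.INTER_CUBIC))
E
```

```text
469.208433562682
145 [0.5056 0.0086 0.1202] [0.5067 0.0083 0.1101] [ 0.385 -0.02   0.1  ] [0.523 0.037 1.588] ((0.45433393120765686, 0.013815551996231079), (0.057762760668992996, 0.1339019238948822), 84.51766967773438)
159 [ 0.4879 -0.2536  0.0653] [ 0.488  -0.2541  0.0655] [ 0.474 -0.284  0.058] [ 0.502 -0.224  0.073] ((0.4877963662147522, -0.2540356516838074), (0.026685036718845367, 0.05869297310709953), 1.8729445934295654)
stock 1482 [0.54  0.003 0.094] [[0.474, -0.061, 0.061], [0.539, 0.003, 0.095], [0.609, 0.066, 0.121]] ((0.542755663394928, 0.002522595226764679), (0.12229354679584503, 0.13126052916049957), 81.18726348876953)
coin 1560 [ 0.532 -0.251  0.065] [[0.465, -0.312, 0.058], [0.532, -0.251, 0.065], [0.6, -0.19, 0.073]] ((0.5330896377563477, -0.2511085271835327), (0.13554994761943817, 0.12396252900362015), 1.9578465223312378)
```

View pics/crop.png

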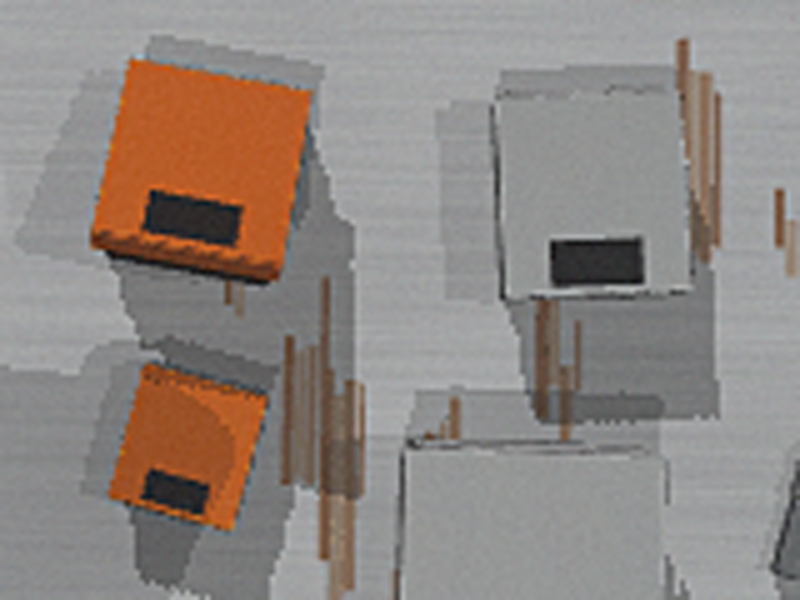

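```bash
cat > act.py <<'E'
from cell import r,optics
from m import *
Q=[2**-.5,2**-.5,0,0]
def prep(p,h):
    r.set_gripper(0.0); r.move_to([p[0],p[1],h],Q)
def press(path,step_dir_z_limit,base):
    """follow tip path; stop at F>15"""
    for k,p in enumerate(path):
        r.move_linear(list(p+[0,0,r.finger_overhang]),vel=.08)
        f=(np.array(r.current_contact_force())-base)[2]
        if k%3==0 or f>9: print(k,(r.current_tool_pos()[2]-r.finger_overhang).round(4),round(f,1))
        if f>15 or (p[2]<step_dir_z_limit): break
def arc(pad_shut,yaw,angs):
    c=np.array([np.cos(yaw),np.sin(yaw)]); out=[]
    for a in angs:
        x=110*(1-np.cos(a))+4.5*np.sin(a); z=110*np.sin(a)+4.5*(np.cos(a)-1)
        out.append(np.r_[pad_shut[:2]+c*x/1e3,pad_shut[2]+z/1e3])
    return np.array(out)
E
python3 - <<'E'
from act import *
yaw=np.deg2rad(-9); po=np.array([.5067,.0083,.110])
ps=np.r_[po[:2]-np.array([np.cos(yaw),np.sin(yaw)])*.0114,.0665]
print(ps)
a0=arc(ps,yaw,[.42])[0]
prep(a0,.20); print(r.finger_overhang,r.current_opening(),r.current_t())
base=np.array(r.current_contact_force())
r.move_linear(list(a0+[0,0,.012+r.finger_overhang]),vel=.15)
press(arc(ps,yaw,np.r_[.44,.36,.28,.2,.12,.04,-.03,-.055,np.arange(-.07,-.13,-.008)]),.053,base)
p=r.current_tool_pos(); r.move_linear([p[0],p[1],.2],vel=.2); r.sleep(.5)
print(r.current_t())
for n in("top","side"):
    d=optics.get_image(n); np.savez(f"{n}2.npz",**d)
    cv2.imwrite(f"pics/{n}2.png",cv2.cvtColor(d["pixels"],cv2.COLOR_RGB2BGR))
E
```

```text
[0.49544035 0.01008335 0.0665    ]
0.022 0.0025013893089132393 3.0583
0 0.1134 0.2
3 0.0885 2.5
6 0.0635 4.6
9 0.058 2.7
11 0.0568 13.2
12 0.0566 23.7
8.1583
```

View pics/side2.png

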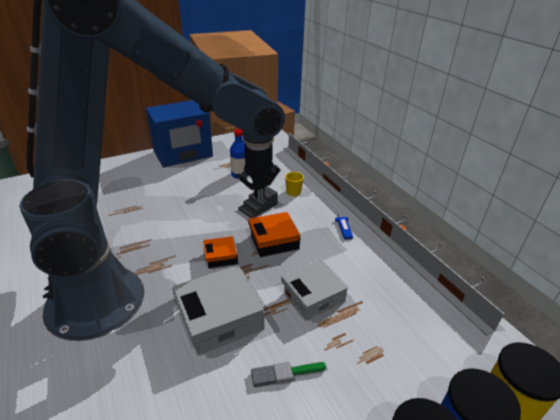

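The side view shows the large orange lid, at about (275,232), now lying level and shut. Next is the tin box.

Run:
```python
from act import *
yaw=np.deg2rad(1.9); ps=np.array([.488,-.254,.0665])
prep(ps,.20)
base=np.array(r.current_contact_force())
r.move_linear(list(ps+[0,0,.010+r.finger_overhang]),vel=.15)
press(arc(ps,yaw,np.r_[.03,0,-.03,-.055,np.arange(-.07,-.13,-.008)]),.053,base)
p=r.current_tool_pos(); r.move_linear([p[0],p[1],.24],vel=.25)
r.move_to([.40,.25,.30],Q); r.sleep(.5)
print(r.current_t())
for n in("top","side"):
    d=optics.get_image(n); np.savez(f"{n}3.npz",**d)
    cv2.imwrite(f"pics/{n}3.png",cv2.cvtColor(d["pixels"],cv2.COLOR_RGB2BGR))
    if n=="top":
        H,W=d["depth"].shape; vv,uu=np.mgrid[:H,:W]; A=world(d,uu.ravel(),vv.ravel())
        for m,c in(("stock",ps*0+[.4955,.010,0]),("coin",[.499,-.254,0])):
            k=np.hypot(*(A[:,:2]-c[:2]).T)<.012; print(m,k.sum(),np.median(A[k],0).round(4))
```

```text
0 0.0699 -0.9
3 0.0606 4.2
6 0.0571 4.0
7 0.0568 11.6
8 0.0567 21.6
15.75
stock 44 [0.4945 0.0102 0.066 ]
coin 44 [ 0.4977 -0.2539  0.1099]
```

View pics/side3.png

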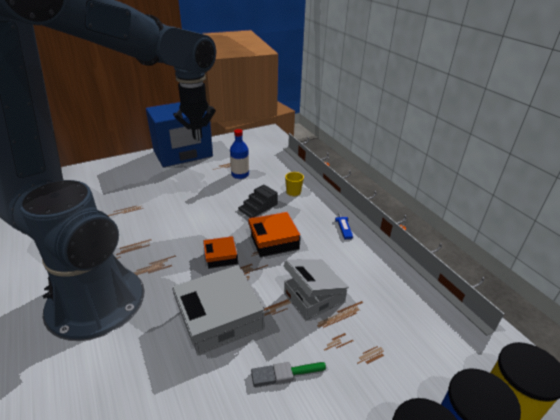

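View pics/top3.png

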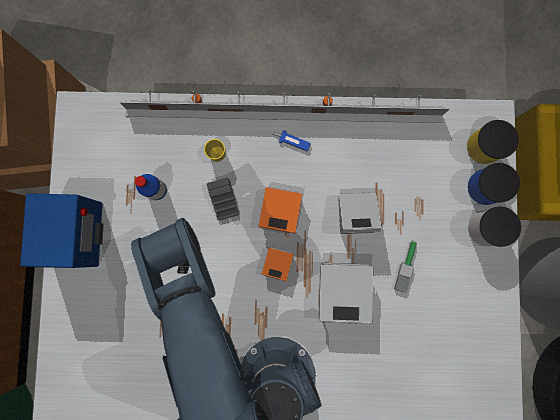

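The orange lid is shut, with its pad at z = 0.066 m at (279,223). The small tin lid is open, with its pad at z = 0.110 m at (361,222). Nothing else has moved, and the arm is clear.

```bash
python3 -c "
from cell import r
print(r.hand_in())"
```

```text
the job is handed in; nothing more can be done
None
```

The job is done and handed in: the larger orange lid is latched shut, the smaller tin coin box's lid is popped open, nothing else on the counter was moved, and the last clock reading before hand-in was 15.75 s.

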